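# Cover the vial basket and latch its bail

### The arm

A 7-joint arm with a two-finger parallel gripper is mounted at the origin on the work surface. World frame = base frame: x ahead of the robot, y to its left, z up, the work surface at z = 0. Lengths are in mm, angles in rad, forces in N, time in s.
With the tool pointing down it reaches from about 400 to 875 mm from the base axis. Payload 19.3 kg.
Tool frame: the origin (TCP) lies at the very end of the fingers, on their centre line; the grasp point (between the pads) lies 19 mm behind it (grip_point_offset is the z of the grasp point in the tool frame, in mm); z points along the fingers, x is the direction in which the jaws open and shut, and the axes are right-handed (so a half turn about z gives the same grasp; the last joint's range is limited). The gripper opens to 85 mm and grips with 20 to 120 N. Pads are 22 mm wide; open, the fingers measure 114 mm over their backs; the gripper's body (76 mm by 85 mm) begins 54 mm behind the grasp point. The pads swing forward as they close: fully open they stand 13 mm farther back than shut.
Start: joints at [1.218, 0.521, -0.036, 1.599, 0.021, 1.021, -0.113], TCP at [174.375, -600.173, 231.291] pointing down, gripper open.
Joint ranges: [-2.91, 2.91], [-0.3, 2.13], [-1.5, 1.42], [0.17, 2.43], [-1.26, 4.41], [0.16, 1.93], [-2.52, 2.52]. Speed limits (rad/s): [1.89, 1.89, 2.39, 2.39, 3.01, 3.01, 3.01].

### API

Orientations are given as a 3x3 rotation matrix whose columns are the frame's x, y, z axes.
In Python, from workcell import movep, movel, goto_joints, open_gripper, clamp, wait, inverse_kinematics, read_state, camera, PlanningError, finish_job, grip_point_offset gives the robot as it stands. Calls block until the motion is done:
- movep(position, orientation): joint-space move of the TCP to a pose.
- movel(position, frame=None, max_speed=150, guard=None): straight line of the TCP; frame=None keeps the orientation; max_speed is the mean speed in mm/s. With guard (N) it stops when the force on the tool has changed by that much, and returns True; else False.
- goto_joints(angles): joint-space move.
- open_gripper() and clamp(): open the fingers fully, or close them until they stop; the grip force is fixed at half the most.
- wait(seconds).
- inverse_kinematics(position, orientation): joint angles nearest the present ones, or None.
- read_state(): the state.
- camera(name): name is "side" or "top" or "wrist"; returns a dict with "image" (420x560x3 uint8, blue, green, red), "range_z" (420x560 float32, mm along the optical axis (not along the pixel's ray), 0 where there is no reading), "fx", "fy", "cx", "cy" (pixels), "cam_to_world" (4x4, takes a point from camera to world coordinates). Camera axes: x right, y up, looking along -z (the intrinsics and any distortion apply to the point x, -y, -z); pixel columns grow to the right and rows downward; lengths in mm; the calibration is good to about 2 mm. A picture is of the moment at which its call begins.
A pose or a line that the arm cannot do raises PlanningError and nothing moves.
- finish_job(): hands the job in, once; it reports no verdict.
The state is a dict: "time": time; "qpos": joint angles; "qvel": joint speeds; "joint_efforts": joint torques, N m; "eef_pos": TCP position; "tool_rot": TCP orientation; "ft_force": force on the tool from outside, world axes, zero at the start; "torque": the same for the moment, N m; "finger_gap": finger opening in mm.
Only numpy, scipy, OpenCV 4.12 (cv2) and the standard library are available. Lean on these libraries where they do the work, as an engineer would, in place of code of your own. Each camera call takes 0.05 s, during which the arm holds its last target.

### The job

Get the basket of vials ready for the washer: lift the top cover off the pile without dragging the two beneath it, and seat it fully down inside the basket. Then swing the basket's hinged wire bail over the cover and press its crossbar home until it is held in the spring catch at the other end. Leave the other covers and everything else on the bench where they are.

Things in the scene. Friction and masses are not known exactly. Their poses are not given: they have to be found in the camera images.
- cover_top: The top one of a pile of three like covers, the one to use: stainless mesh deck 140 (x) x 104 (y) mm with a skirt folded down all round, 35 mm high over all, sheet 3 mm, 0.22 kg. A bridge handle stands on the deck. Origin: centre of the skirt's lower edge plane; z up; x along the 140 mm side. It fits the basket either way round.
- cover_top_handle (a point): Middle of the top cover's handle: a straight bar 70 long (x) x 12 wide (y) x 14 high, on a leg at each end, 16 mm free under it, its top 30 mm above the deck. This point is 58 mm above the cover's origin, 23 mm above its deck. Axes as the cover's; pinch the 12 mm width.
- cover_mid: Second cover of the pile, as cover_top. The top cover's skirt stands on its deck, askew by 8 to 26 mm lengthways and 0.1 to 0.45 rad, with this cover's handle inside that skirt: the top one must rise straight by 35 mm before it can go sideways. Origin and axes as cover_top.
- cover_low: Lowest cover of the pile, as cover_top, on a rubber mat 4 mm thick. Origin and axes as cover_top.
- basket: White wire washing basket full of upturned glass vials, fixed. Inside 150 (x) x 114 (y) mm; upright walls to 100 mm above the bench, then a lip flared outwards 7 mm, up to 108 mm. Origin: centre of the underside; x along its length towards the bail's hinge; the catch is at the -x end.
- basket_seat (a point): Centre of the ledge inside the basket, 71 mm above the bench, on which a cover's skirt rests: a seated cover has its origin here (5 mm play each way) with its 140 mm side along the basket's x, and its deck 106 mm above the bench, about level with the lip. Axes as the basket's.
- bail (a joint): Angle of the bail, a U of 6 mm steel rod hinged at the basket's +x end: two arms 184 mm long, 92 mm apart, and a crossbar. 0: level across the basket, home in the catch; grows as it is raised; 1.57 upright; beyond that it leans out over the hinge end (stop 2.1). Raised, its top is 300 mm above the bench. Stiff: it stays where left; 1 to 2 N at the crossbar moves it.
- bail_grip (a point): Middle of the bail's crossbar, inside its black grip sleeve, 12 mm thick and 50 mm long, 184 mm from the hinge axis. y runs along the crossbar, x along the arms to the hinge.
- bail_hinge (a point): Middle of the bail's hinge axis, 112 mm above the bench, 92 mm from the basket's centre. Axes as the basket's; the hinge axis is y. At angle a the grip sleeve's middle lies at x = -184 cos a, z = +184 sin a mm from here.
- catch_notch (a point): Where the crossbar's middle lies with the bail home, 112 mm above the bench. The catch: a spring steel plate outside the basket's -x end, two prongs 34 mm either side of the middle, 56 mm free between, with noses over the bar. The last 10 mm down takes a push of about 5 to 8 N at the sleeve until they snap over. A cover not fully seated blocks the bail.
- beaker: Bystander, loose: empty glass beaker, 62 mm across, 80 high. Origin: centre of its underside.
- jar: Bystander, loose: glass jar with white lid, 56 mm across, 65 high. Origin: centre of its underside.
- dispenser: Bystander, loose: blue tape dispenser with a tape roll, 150 x 60 mm, 100 high. Origin: centre of its underside.
- wash_bottle: Bystander, loose: white wash bottle with a bent spout, 68 mm across, 190 high. Origin: centre of its underside.
- amber_bottle: Bystander, loose: brown glass bottle, 72 mm across, 169 high. Origin: centre of its underside.
- jug_a: Bystander, loose: white plastic sample bottle with red cap, 84 mm across, 218 high. Origin: centre of its underside.
- jug_c: Bystander, loose: white plastic sample bottle with red cap, 84 mm across, 218 high. Origin: centre of its underside.

How it is judged:
By the outcome, as a careful person would: the job done as asked, in the order asked, and still so for the second after the job is handed in, with the robot touching nothing.
It also fails if it takes over 67 s, if anything falls off the work surface, if the arm or the gripper's body presses on something with over 40 N, if the wrist force passes 120 N, or if a joint passes its speed limit or range.

## Working session

There is one attempt and no reset: what is moved stays moved. The work goes in short steps, each a Python script; the robot and the scene stay as the last script left them, time stands still between calls to the robot, and variables do not carry over. Pictures are saved under pics/ and viewed, and the job is handed in when it is done.

```bash
ls; mkdir -p pics; python3 - <<'E'
from workcell import *
import cv2, numpy as np, pickle
s=read_state(); print(s['time'],s['eef_pos'],s['finger_gap'],s['ft_force'], grip_point_offset)
for n in ['top','side','wrist']:
    c=camera(n); cv2.imwrite(f'pics/a_{n}.png',c['image']); pickle.dump(c,open(f'pics/a_{n}.pkl','wb'))
    print(n,c['fx'],c['cx'],c['cy'],np.round(c['cam_to_world'],3).tolist(), [k for k in c])
E
```

```text
pics
0.0 [ 174.30627295 -599.85113309  230.75286063] 85.2447521557077 [ 0.0091031   0.49627912 -0.76388621] -18.700000000000003
top 477.10740467608537 274.07363479001503 212.00342784352625 [[-0.007, 0.992, -0.124, 389.754], [-1.0, -0.008, -0.008, -32.928], [-0.009, 0.124, 0.992, 1612.402], [0.0, 0.0, 0.0, 1.0]] ['image', 'range_z', 'fx', 'fy', 'cx', 'cy', 'cam_to_world']
side 472.58444683605114 277.8418876835511 216.15904703553346 [[-0.932, 0.217, -0.291, 132.202], [-0.363, -0.539, 0.76, 1141.522], [0.008, 0.814, 0.581, 1019.065], [0.0, 0.0, 0.0, 1.0]] ['image', 'range_z', 'fx', 'fy', 'cx', 'cy', 'cam_to_world']
wrist 340.780543505204 283.4971695808601 210.19738986102388 [[0.28, 0.908, 0.31, 253.912], [-0.96, 0.265, 0.09, -576.305], [-0.001, -0.323, 0.946, 373.489], [0.0, 0.0, 0.0, 1.0]] ['image', 'range_z', 'fx', 'fy', 'cx', 'cy', 'cam_to_world']
```

View pics/a_top.png

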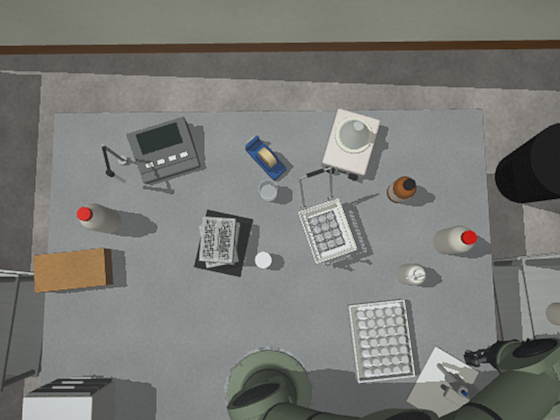

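View pics/a_side.png

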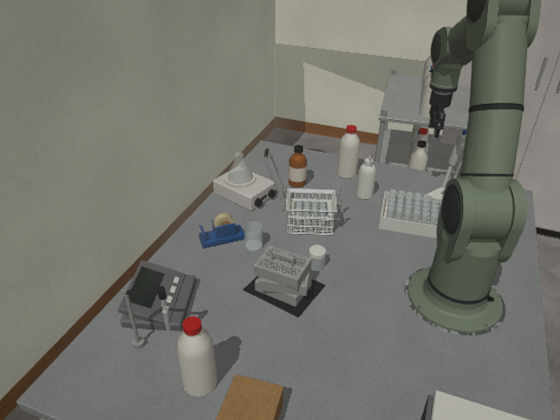

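View pics/a_wrist.png

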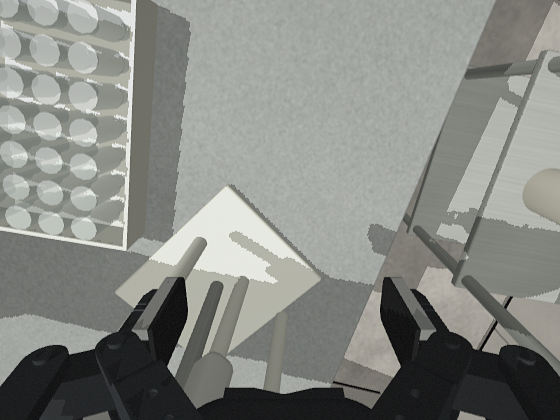

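```bash
cat > h.py <<'E'
import cv2, numpy as np, pickle
from workcell import *
def crop(c,x0,y0,x1,y1,s,out):
    im=cv2.resize(c['image'][y0:y1,x0:x1],None,fx=s,fy=s,interpolation=cv2.INTER_CUBIC)
    cv2.imwrite(out,im)
def toworld(c,u,v,d=None,z=None):
    # d depth along axis or intersect world plane z
    r=np.array([(u-c['cx'])/c['fx'],-(v-c['cy'])/c['fy'],-1.])
    T=c['cam_to_world']
    if d is None:
        rw=T[:3,:3]@r; d=(z-T[2,3])/rw[2]
    return (T@np.append(r*d,1))[:3]
def cloud(c):
    v,u=np.mgrid[0:420,0:560].astype(float); d=c['range_z']
    P=np.stack([(u-c['cx'])/c['fx']*d,-(v-c['cy'])/c['fy']*d,-d],-1)
    T=c['cam_to_world']; W=P@T[:3,:3].T+T[:3,3]; W[d<=0]=np.nan
    return W
def project(c,p):
    q=np.linalg.inv(c['cam_to_world'])@np.append(p,1)
    return np.array([c['fx']*q[0]/-q[2]+c['cx'], c['fy']*(-q[1])/-q[2]+c['cy']])
E
python3 - <<'E'
from h import *
c=pickle.load(open('pics/a_top.pkl','rb'))
crop(c,185,195,265,285,6.5,'pics/b1.png')
crop(c,285,155,385,275,5,'pics/b2.png')
c=pickle.load(open('pics/a_side.pkl','rb'))
crop(c,240,140,350,320,3.3,'pics/b3.png')
E
```

```text
(no output)
```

View pics/b1.png

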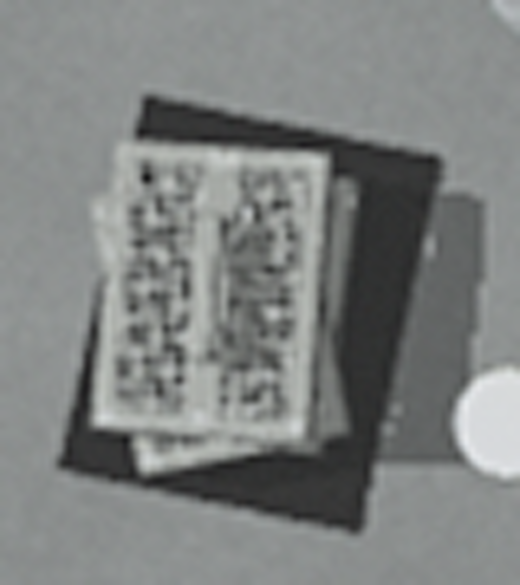

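View pics/b2.png

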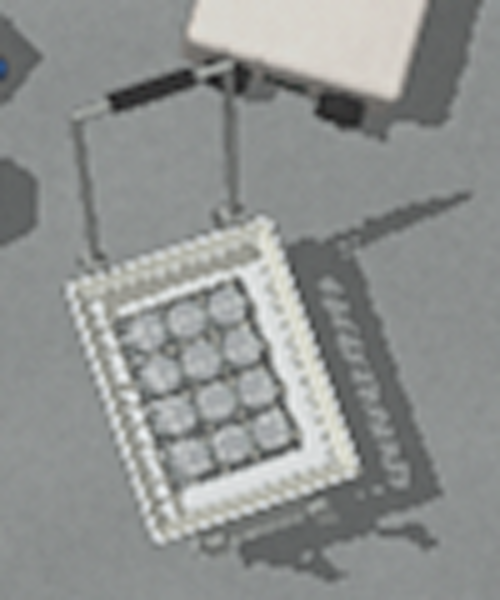

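View pics/b3.png

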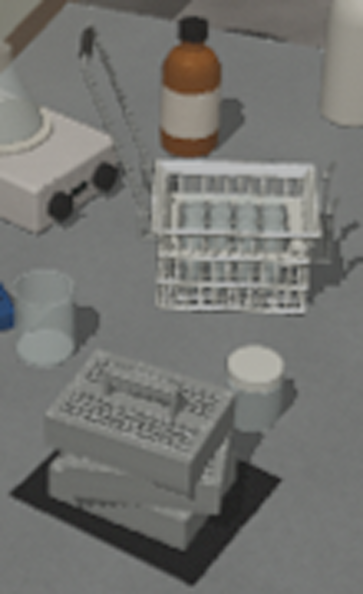

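```bash
python3 - <<'E'
from h import *
c=pickle.load(open('pics/a_top.pkl','rb'))
W=cloud(c)
def pts(L,x0,y0,s,z):
    P=np.array([toworld(c,x0+(X+.5)/s-.5,y0+(Y+.5)/s-.5,z=z) for X,Y in L])
    e=np.roll(P,-1,0)-P
    print(np.round(P,1).tolist()); print('ctr',P.mean(0),'len',np.linalg.norm(e,axis=1),'ang',np.degrees(np.arctan2(e[:,1],e[:,0])))
pts([(118,143),(330,153),(305,440),(92,428)],185,195,6.5,109)
pts([(70,285),(268,220),(357,468),(160,540)],285,155,5,108)
print('sleeve', [ (W[int(155+Y/5),int(285+X/5)]).round(1).tolist() for X,Y in [(120,100),(150,90),(180,80),(85,263),(232,215)]])
# depth of pile
M=W[195:285,185:265].reshape(-1,3); 
for lo,hi in [(104,114),(132,146)]:
    m=(M[:,2]>lo)&(M[:,2]<hi); q=M[m][:,:2]; print(lo,m.sum(),q.mean(0),M[m][:,2].mean(), cv2.minAreaRect(q.astype(np.float32)))
M=W[150:280,285:385].reshape(-1,3)
m=(M[:,2]>98)&(M[:,2]<116); q=M[m][:,:2]; print(m.sum(), cv2.minAreaRect(q.astype(np.float32)))
m=(M[:,2]>180); print(m.sum(),M[m].round(0)[:40].tolist())
c=pickle.load(open('pics/a_side.pkl','rb')); W=cloud(c)
M=W[240:320,240:350].reshape(-1,3)
for lo,hi in [(104,114),(132,146)]:
    m=(M[:,2]>lo)&(M[:,2]<hi); q=M[m][:,:2]; print(lo,m.sum(),q.mean(0),M[m][:,2].mean(), cv2.minAreaRect(q.astype(np.float32)))
M=W[140:240,255:345].reshape(-1,3)
m=(M[:,2]>98)&(M[:,2]<116); q=M[m][:,:2]; print(m.sum(), cv2.minAreaRect(q.astype(np.float32)))
m=(M[:,2]>270)&(M[:,0]<1200); print(m.sum(),M[m].round(0)[:40].tolist())
E
```

```text
[[564.7, 206.4, 109.0], [558.9, 102.7, 109.0], [419.7, 114.3, 109.0], [426.1, 217.3, 109.0]]
ctr [492.35140909 160.16215061 109.        ] len [103.84896485 139.76009963 103.22617956 138.9513426 ] ang [-93.16468804 175.22833121  86.39524757  -4.52288004]
[[578.3, -98.3, 108.0], [619.0, -224.9, 108.0], [460.9, -277.0, 108.0], [416.8, -152.5, 108.0]]
ctr [ 518.74588659 -188.17282194  108.        ] len [133.00290919 166.47846287 132.13112257 170.38315573] ang [ -72.17280212 -161.73510644  109.5165693    18.56735302]
sleeve [[660.0, -121.3, 285.9], [664.9, -138.1, 289.6], [670.4, -155.1, 289.8], [591.9, -108.9, 115.8], [619.3, -200.7, 119.6]]
104 843 [491.04598048 159.16761892] 109.13043601046967 ((490.7975769042969, 159.44155883789062), (104.88091278076172, 139.6938934326172), 85.6065902709961)
132 93 [490.0790608  158.98320703] 139.492599077517 ((490.9980773925781, 159.0262451171875), (12.517548561096191, 68.93578338623047), 86.75439453125)
728 ((517.2803344726562, -188.54046630859375), (202.20144653320312, 137.86395263671875), 18.579980850219727)
191 [[683.0, -181.0, 284.0], [682.0, -1
[... 1607 characters left out ...]
.0], [674.0, -149.0, 288.0], [671.0, -149.0, 289.0], [668.0, -152.0, 288.0], [678.0, -183.0, 271.0], [672.0, -143.0, 288.0], [669.0, -146.0, 287.0], [665.0, -144.0, 289.0], [674.0, -140.0, 286.0], [670.0, -138.0, 287.0], [666.0, -137.0, 288.0], [665.0, -144.0, 285.0], [673.0, -137.0, 283.0], [665.0, -127.0, 290.0], [663.0, -130.0, 289.0], [661.0, -135.0, 287.0], [670.0, -129.0, 284.0], [664.0, -123.0, 288.0], [662.0, -128.0, 286.0], [659.0, -128.0, 287.0], [664.0, -114.0, 289.0], [660.0, -114.0, 290.0], [661.0, -124.0, 285.0], [659.0, -128.0, 283.0], [663.0, -114.0, 286.0], [662.0, -118.0, 284.0], [657.0, -115.0, 286.0], [664.0, -114.0, 282.0], [659.0, -113.0, 284.0], [656.0, -113.0, 284.0]]
```

```bash
python3 - <<'E'
from h import *
s=read_state(); R=s['tool_rot']; print(R.round(3).tolist(), s['qpos'].round(3) if hasattr(s['qpos'],'round') else s['qpos'])
c=pickle.load(open('pics/a_wrist.pkl','rb'));T=c['cam_to_world']
print('cam in tool',R.T@(T[:3,3]-s['eef_pos']),'look',R.T@-T[:3,2])
def down(deg):
    a=np.radians(deg); x=np.array([np.cos(a),np.sin(a),0]); z=np.array([0,0,-1.]); return np.c_[x,np.cross(z,x),z]
for p in [(491,159,160),(491,159,115),(518,-188,330),(518,-188,110),(690,-130,270),(430,-217,118),(480,-200,330)]:
    for d in [85.7,-94.3,108.4,-71.6]:
        q=inverse_kinematics(p,down(d)); print(p,d,None if q is None else np.round(q,2))
c=pickle.load(open('pics/a_top.pkl','rb')); W=cloud(c)
m=(W[...,0]>620)&(W[...,0]<900)&(W[...,1]<0)&(W[...,1]>-350)&(W[...,2]>30)
X=W[m]
for x in range(620,900,20):
    k=(X[:,0]>=x)&(X[:,0]<x+20)
    print(x,[ (int(y),int(X[k&(X[:,1]>=y)&(X[:,1]<y+40)][:,2].max())) for y in range(-350,0,40) if (k&(X[:,1]>=y)&(X[:,1]<y+40)).any()])
E
```

```text
[[0.279, -0.96, -0.0], [-0.96, -0.279, 0.001], [-0.001, 0.0, -1.0]] [ 1.218  0.522 -0.036  1.6    0.021  1.021 -0.113]
cam in tool [  -0.61108548  -83.03971248 -142.63788473] look [3.03285701e-04 3.23096432e-01 9.46365999e-01]
(491, 159, 160) 85.7 [ 0.38  0.72 -1.17  1.91  0.77  1.05  0.37]
(491, 159, 160) -94.3 [ 0.    0.5  -0.57  1.93  0.36  0.82 -2.41]
(491, 159, 160) 108.4 [ 0.33  0.66 -1.07  1.92  0.7   0.99  0.82]
(491, 159, 160) -71.6 [ 0.06  0.51 -0.65  1.93  0.41  0.83 -2.06]
(491, 159, 115) 85.7 [ 0.22  0.68 -0.91  1.95  0.7   0.87  0.43]
(491, 159, 115) -94.3 [-0.09  0.55 -0.45  1.97  0.36  0.7  -2.41]
(491, 159, 115) 108.4 [ 0.2   0.66 -0.87  1.95  0.67  0.85  0.85]
(491, 159, 115) -71.6 [-0.03  0.56 -0.53  1.97  0.42  0.72 -2.07]
(518, -188, 330) 85.7 [ 0.82  0.4  -0.8   1.64  0.3   1.23  1.46]
(518, -188, 330) -94.3 [ 0.39  0.32 -0.2   1.66  0.07  1.17 -1.47]
(518, -188, 330) 108.4 [ 1.08  0.57 -1.27  1.63  0.56  1.36  1.63]
(518, -188, 330) -71.6 [ 0.44  0.32 -0.26  1.66  0.09  1.17 -1.09]
(518, -188, 110) 85.7 [ 0.74  0.66 -0.7   1.87  0.57  0.82  1.23]
(518, -188, 11
[... 1170 characters left out ...]
10, 51), (-190, 286), (-30, 81)]
700 [(-350, 77), (-310, 74), (-270, 64), (-230, 40), (-70, 34), (-30, 31)]
720 [(-350, 72), (-310, 74), (-270, 73), (-230, 72), (-70, 34), (-30, 95)]
740 [(-350, 76), (-310, 73), (-270, 75), (-230, 75), (-190, 70), (-70, 81), (-30, 103)]
760 [(-350, 76), (-310, 76), (-270, 79), (-230, 76), (-190, 68), (-70, 76), (-30, 103)]
780 [(-350, 88), (-310, 110), (-270, 102), (-230, 76), (-30, 79)]
800 [(-350, 120), (-310, 175), (-270, 140), (-230, 76)]
820 [(-350, 132), (-310, 181), (-270, 166), (-230, 84)]
840 [(-350, 126), (-310, 182), (-270, 180), (-230, 80)]
860 [(-350, 94), (-310, 133), (-270, 127), (-230, 73)]
880 [(-350, 81), (-310, 90), (-270, 81), (-230, 71)]
```

```bash
cat >> h.py <<'E'
def down(deg):
    a=np.radians(deg); x=np.array([np.cos(a),np.sin(a),0]); z=np.array([0,0,-1.]); return np.c_[x,np.cross(z,x),z]
E
python3 - <<'E'
from h import *
goto_joints([.44,.32,-.26,1.66,.09,1.17,2.05])
s=read_state(); print(s['time'],s['eef_pos'],s['tool_rot'].round(3).tolist())
c=camera('wrist'); cv2.imwrite('pics/c.png',c['image']); pickle.dump(c,open('pics/c.pkl','wb'))
E
```

```text
2.1167 [ 518.09149137 -190.06541942  329.10982961] [[-0.314, 0.949, 0.002], [0.949, 0.314, -0.003], [-0.003, 0.001, -1.0]]
```

View pics/c.png

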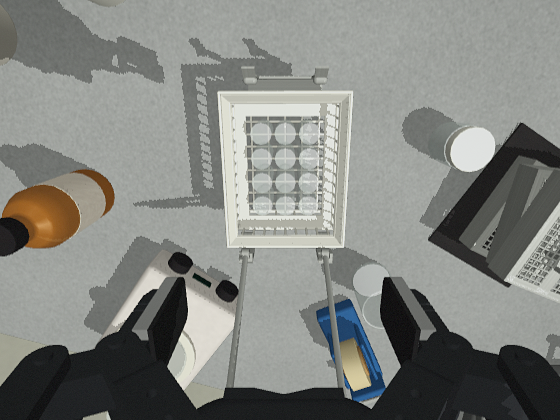

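```bash
python3 - <<'E'
from h import *
c=pickle.load(open('pics/c.pkl','rb'))
crop(c,205,50,365,270,2.7,'pics/c1.png')
E
```

```text
(no output)
```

View pics/c1.png

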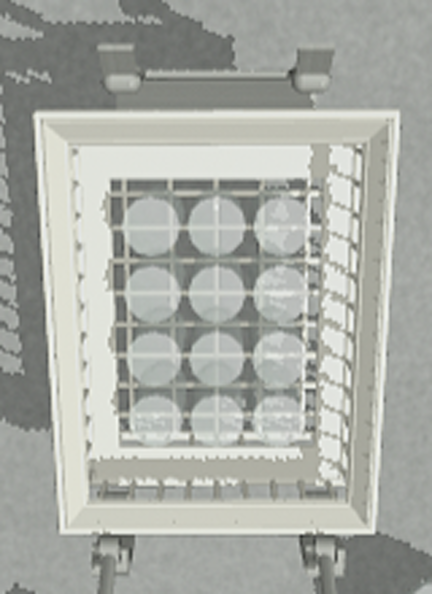

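```bash
python3 - <<'E'
from h import *
c=pickle.load(open('pics/c.pkl','rb')); W=cloud(c)
def pts(L,x0,y0,s,z):
    P=np.array([toworld(c,x0+(X+.5)/s-.5,y0+(Y+.5)/s-.5,z=z) for X,Y in L])
    e=np.roll(P,-1,0)-P
    print('ctr',P.mean(0).round(1),'len',np.linalg.norm(e,axis=1).round(1),'ang',np.degrees(np.arctan2(e[:,1],e[:,0])).round(2))
    return P
pts([(36,113),(399,112),(376,532),(62,532)],205,50,2.7,108)
pts([(73,144),(363,144),(348,503),(90,503)],205,50,2.7,100)
P=pts([(122,80),(311,80),(327,552),(104,552)],205,50,2.7,112); print(P[:2].mean(0),P[2:].mean(0))
m=(W[...,2]>101)&(W[...,2]<114); m[:, :205]=0; m[:,365:]=0; m[255:]=0; m[:85]=0
print(W[m][:,2].mean(),cv2.minAreaRect(W[m][:,:2].astype(np.float32)))
# bail arms depth, projected points
b=np.radians(18.4)
for r,u0,u1 in [(300,225,245),(340,225,245),(380,222,245),(300,320,345),(340,325,350)]:
    k=W[r,u0:u1]; j=np.nanargmax(k[:,2]); print(r,u0+j,k[j].round(1))
for (u,v) in [(218,70)]: pass
E
```

```text
ctr [ 517.6 -188.   108. ] len [135.5 171.8 136.1 171.7] ang [ 108.51   18.79  -71.55 -161.42]
ctr [ 518.1 -187.7  100. ] len [111.8 150.  113.  150.2] ang [ 108.37   18.88  -71.55 -161.6 ]
ctr [ 516.2 -189.4  112. ] len [ 69.  190.9  96.4 191.1] ang [ 108.36   22.41  -71.54 -165.79]
[ 425.76013488 -219.32659016  112.        ] [ 606.63693177 -159.47998162  112.        ]
106.60946806216971 ((522.8069458007812, -187.05186462402344), (183.1020050048828, 137.96499633789062), 18.467681884765625)
300 240 [ 639.8 -195.7  175.4]
340 235 [ 653.1 -191.2  217.6]
380 232 [ 665.  -185.7  250.3]
300 332 [ 609.6 -108.1  176.7]
340 335 [ 624.6 -105.2  217.3]
```

```bash
python3 - <<'E'
from h import *
p=(491.2,159.4,190); print(np.round(inverse_kinematics(p,down(85.6)),2))
movep(p,down(85.6))
s=read_state(); print(s['time'],s['eef_pos'],s['qpos'].round(2))
c=camera('wrist'); cv2.imwrite('pics/d.png',c['image']); pickle.dump(c,open('pics/d.pkl','wb'))
E
```

```text
[-0.15  0.42 -0.36  1.91  0.2   0.84  0.88]
3.575 [491.7843555  158.44737773 190.24650811] [-0.15  0.42 -0.36  1.91  0.2   0.84  0.88]
```

View pics/d.png

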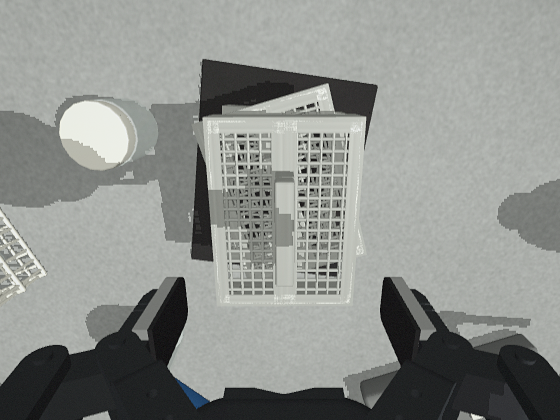

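```bash
python3 - <<'E'
from h import *
c=pickle.load(open('pics/d.pkl','rb')); W=cloud(c)
P=np.array([toworld(c,u,v,z=109) for u,v in [(203,116),(365.5,115),(352,303),(217,304)]]); e=np.roll(P,-1,0)-P
print('ctr',P.mean(0).round(1),'len',np.linalg.norm(e,axis=1).round(1),'ang',np.degrees(np.arctan2(e[:,1],e[:,0])).round(2))
q=W[90:330,190:380].reshape(-1,3)
for lo,hi in [(105,113),(134,143),(68,78)]:
    k=q[(q[:,2]>lo)&(q[:,2]<hi)]; print(len(k),k.mean(0).round(1),cv2.minAreaRect(k[:,:2].astype(np.float32)))
crop(c,190,80,380,320,2.4,'pics/d1.png')
E
```

```text
ctr [490.7 159.7 109. ] len [103.  138.7 103.3 139. ] ang [ 85.95  -4.22 -93.88 175.66]
18984 [483.5 160.  108.8] ((492.32098388671875, 159.42689514160156), (104.54638671875, 140.40948486328125), 85.62261962890625)
2034 [489.6 159.6 138.9] ((492.30462646484375, 159.42909240722656), (12.056903839111328, 70.81694030761719), 85.73233032226562)
5747 [470.  162.6  73.9] ((481.4374084472656, 166.1710968017578), (140.910888671875, 117.96401977539062), 10.501588821411133)
```

View pics/d1.png

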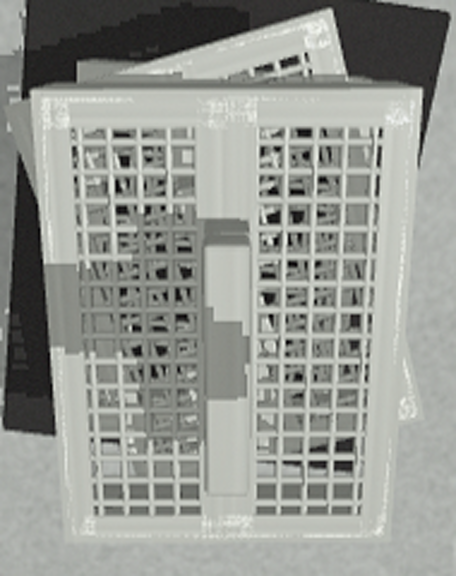

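```bash
python3 - <<'E'
from h import *
R=down(85.7)
movel((492,159.5,150),R); print(movel((492,159.5,115),guard=8,max_speed=80), read_state()['eef_pos'].round(1))
clamp(); s=read_state(); print(s['time'],s['finger_gap'],s['ft_force'].round(1),s['eef_pos'].round(1))
movel((492,159.5,165),max_speed=60); s=read_state(); print(s['time'],s['finger_gap'],s['ft_force'].round(1),s['eef_pos'].round(1),s['torque'].round(2))
c=camera('wrist'); cv2.imwrite('pics/e.png',c['image']); pickle.dump(c,open('pics/e.pkl','wb'))
c=camera('side'); crop(c,200,180,380,340,4,'pics/e1.png')
E
```

```text
False [492.1 159.6 115.2]
5.2917 10.612255399414115 [-0.8 -3.9  4.9] [492.  159.1 115.1]
6.275 10.947812763628292 [ 0.   0.3 -1.6] [491.8 159.4 164.7] [-0.06 -0.01 -0.02]
```

View pics/e.png

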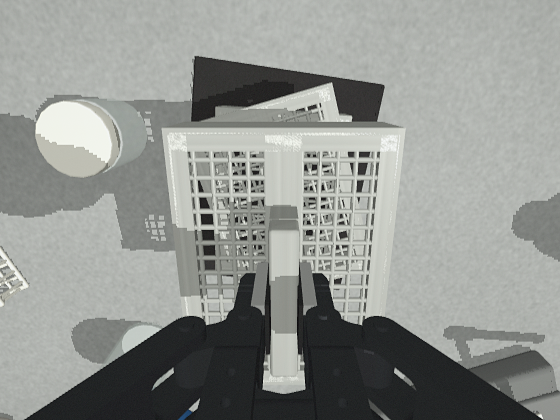

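View pics/e1.png

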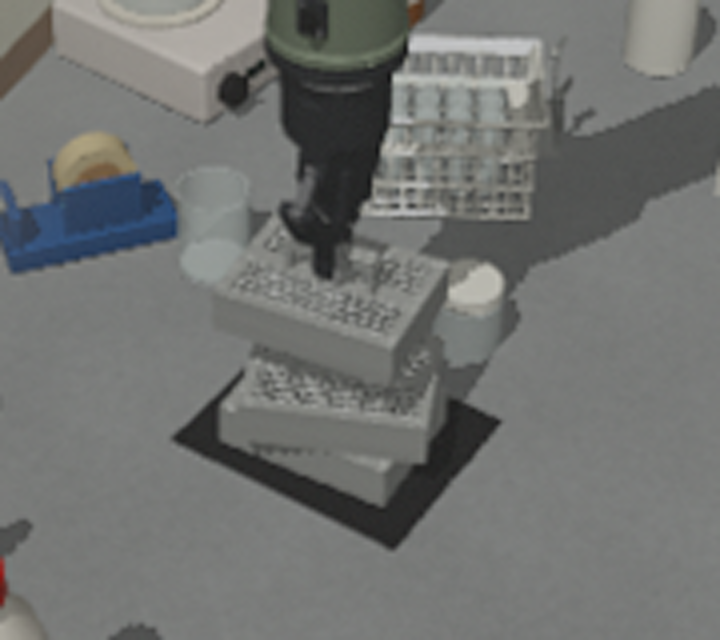

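```bash
python3 - <<'E'
from h import *
movel((492,159.5,225),max_speed=150)
R=down(108.5); q=inverse_kinematics((517.9,-187.9,225),R); print(np.round(q,2))
movep((517.9,-187.9,225),R)
movel((517.9,-187.9,160),max_speed=120)
s=read_state(); print(s['time'],s['finger_gap'],s['ft_force'].round(1),s['eef_pos'].round(1),s['qpos'].round(2))
c=camera('wrist'); cv2.imwrite('pics/f.png',c['image']); pickle.dump(c,open('pics/f.pkl','wb'))
c=camera('side'); crop(c,200,100,380,260,4,'pics/f1.png')
c=camera('top'); crop(c,280,150,400,290,4,'pics/f2.png')
E
```

```text
[ 0.49  0.43 -0.34  1.79  0.17  0.95  1.98]
8.925 10.443778422996555 [-0.2 -0.6 -2.3] [ 518.3 -187.6  160.5] [ 0.47  0.51 -0.32  1.85  0.21  0.81  1.94]
```

View pics/f.png

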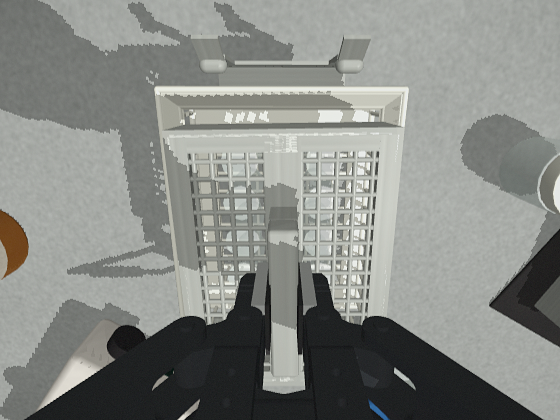

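View pics/f1.png

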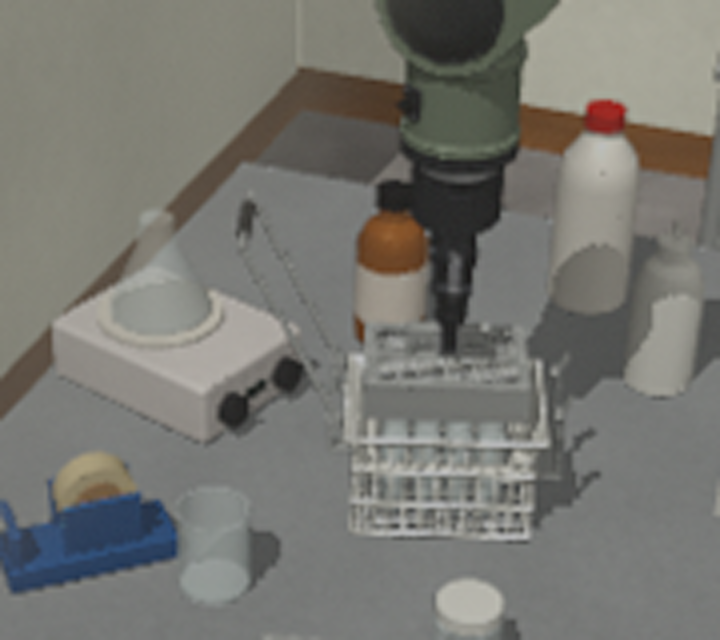

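```bash
python3 - <<'E'
from h import *
c=pickle.load(open('pics/f.pkl','rb'))
crop(c,145,50,425,250,2.8,'pics/f3.png')
c=pickle.load(open('pics/e.pkl','rb'))
crop(c,145,90,425,250,2.8,'pics/e3.png')
E
```

```text
(no output)
```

View pics/f3.png

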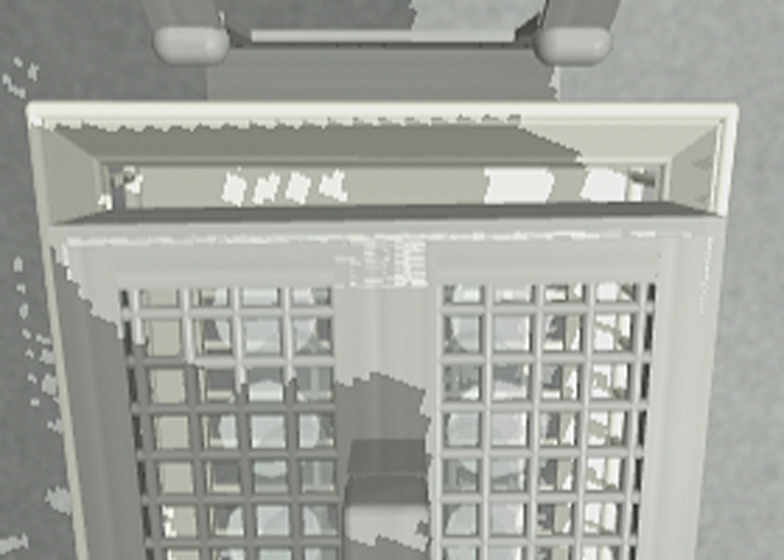

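View pics/e3.png

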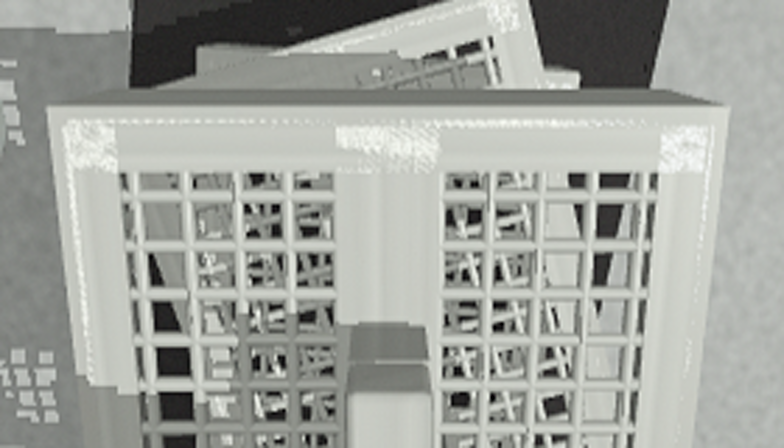

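```bash
python3 - <<'E'
from h import *
R=down(107.5)
p=(517.7,-188.3)
movel((*p,130),R,max_speed=60)
s=read_state(); print(s['time'],s['ft_force'].round(1),s['eef_pos'].round(1),s['torque'].round(2))
g=movel((*p,109),max_speed=30,guard=10)
s=read_state(); print(g,s['time'],s['ft_force'].round(1),s['eef_pos'].round(1),s['torque'].round(2))
c=camera('wrist'); cv2.imwrite('pics/g.png',c['image']); pickle.dump(c,open('pics/g.pkl','wb'))
W=cloud(c); k=W[150:230,170:400].reshape(-1,3); k=k[(k[:,2]>95)&(k[:,2]<130)]; print(np.nanmedian(k[:,2]))
E
```

```text
9.725 [-0.4  0.1 -2.4] [ 517.7 -188.2  129.9] [ 0.05 -0.04 -0.01]
True 10.3083 [-0.7  1.6  7.2] [ 517.7 -187.9  112.1] [0.22 0.2  0.14]
105.85734971441222
```

View pics/g.png

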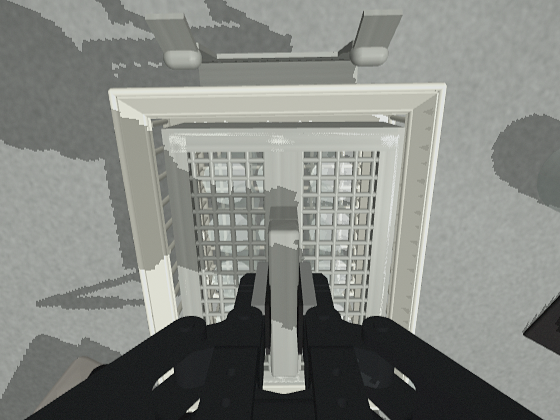

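```bash
python3 - <<'E'
from h import *
open_gripper(); s=read_state(); print(s['time'],s['finger_gap'],s['ft_force'].round(1),s['eef_pos'].round(1))
p=(517.7,-188.3)
movel((*p,230),max_speed=200)
c=camera('wrist'); cv2.imwrite('pics/h.png',c['image']); pickle.dump(c,open('pics/h.pkl','wb'))
W=cloud(c)
b=np.radians(18.5);ex=np.array([np.cos(b),np.sin(b)]);ey=np.array([-ex[1],ex[0]])
X=(W[...,:2]-[517.9,-187.9])@ex; Y=(W[...,:2]-[517.9,-187.9])@ey
m=(abs(X)<68)&(abs(Y)<50)&(W[...,2]>98)&(W[...,2]<114)
A=np.c_[X[m],Y[m],np.ones(m.sum())]; f=np.linalg.lstsq(A,W[...,2][m],rcond=None)[0]; print(m.sum(),f, 'dz over cover',f[0]*140,f[1]*104)
m2=(abs(X)<82)&(abs(Y)<60)&(W[...,2]>125)&(W[...,2]<145); print('handle',np.median(W[...,2][m2]),cv2.minAreaRect(np.c_[X[m2],Y[m2]].astype(np.float32)))
E
```

```text
11.0667 85.50416162672119 [-0.3 -1.1  0.9] [ 517.3 -188.   112. ]
12698 [-1.77434974e-03  9.42790835e-05  1.05850155e+02] dz over cover -0.24840896364071674 0.00980502468087252
handle 135.9706540941402 ((-0.2856941223144531, 0.5332174301147461), (11.613131523132324, 69.57720184326172), 89.29168701171875)
```

View pics/h.png

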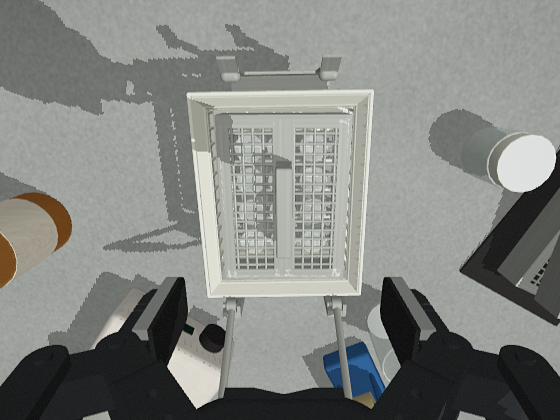

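```bash
cat >> h.py <<'E'
b=np.radians(18.5);ex=np.array([np.cos(b),np.sin(b)]);ey=np.array([-ex[1],ex[0]]);C0=np.array([517.9,-187.9])
def bk(x,z,y=0):
    q=C0+x*ex+y*ey; return np.array([q[0],q[1],z])
def bar(a): return 92-184*np.cos(a), 112+184*np.sin(a)
RB=down(108.5)
E
python3 - <<'E'
from h import *
p=read_state()['eef_pos']
movel((p[0],p[1],350),max_speed=250)
clamp()
x,z=bar(1.92); print(x,z)
movep(bk(x+45,350),RB)
movel(bk(x+45,z-14),max_speed=200)
s=read_state(); print(s['time'],s['ft_force'].round(1),s['eef_pos'].round(1),s['qpos'].round(2),s['finger_gap'])
c=camera('wrist'); cv2.imwrite('pics/i.png',c['image'])
c=camera('side'); crop(c,220,100,380,240,4,'pics/i1.png')
E
```

```text
154.95553581176526 284.8947671580998
14.6167 [0.8 0.3 0.7] [ 707.6 -125.1  272.5] [ 0.3   0.67 -0.37  1.25  0.23  1.26  1.82] -0.2956320932554668
```

View pics/i.png

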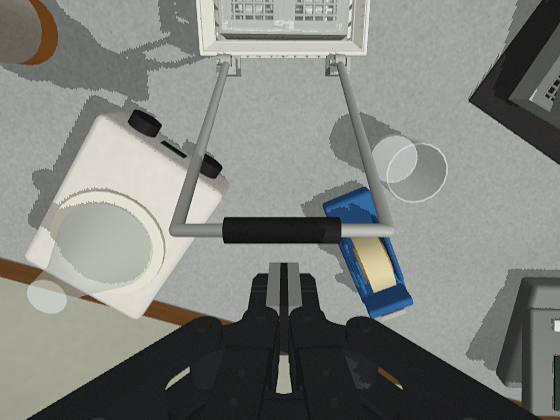

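View pics/i1.png

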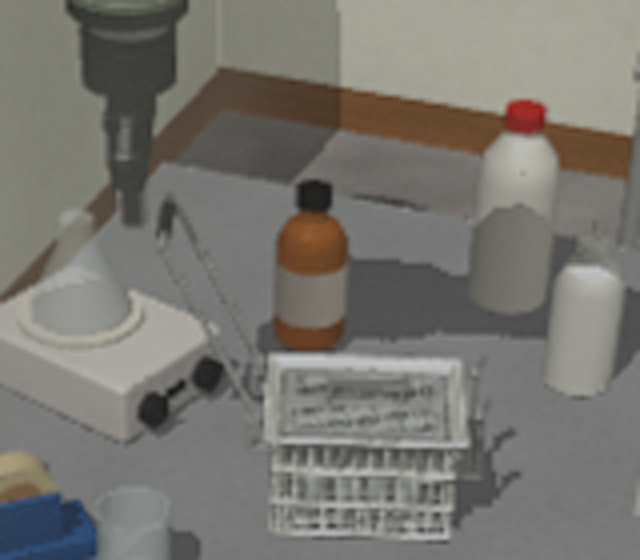

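```bash
python3 - <<'E'
from h import *
for a in [1.92,1.7,1.5,1.3,1.15,1.0,0.9]:
    x,z=bar(a); g=movel(bk(x+16,z-14),max_speed=130,guard=20)
    s=read_state(); print(a,g,s['time'],s['ft_force'].round(1),s['eef_pos'].round(1))
    if g: break
c=camera('wrist'); cv2.imwrite('pics/j.png',c['image']); pickle.dump(c,open('pics/j.pkl','wb'))
c=camera('side'); crop(c,220,100,380,240,4,'pics/j1.png')
E
```

```text
1.92 False 15.0917 [1.  0.6 0.8] [ 680.4 -133.9  272.1]
1.7 False 15.55 [ 0.5 -0.7  0.3] [ 643.5 -145.9  280.7]
1.5 False 15.9833 [0.6 0.1 0.4] [ 608.7 -157.5  281.6]
1.3 False 16.4167 [-0.9  0.5  0. ] [ 574.5 -169.   275.5]
1.15 False 16.775 [ 0.1 -0.1  0.4] [ 549.7 -177.3  266.2]
1.0 False 17.1333 [1.2 0.2 0.6] [ 526.8 -185.   253.2]
0.9 False 17.425 [0.5 0.4 0.7] [ 512.4 -189.8  242.5]
```

View pics/j.png

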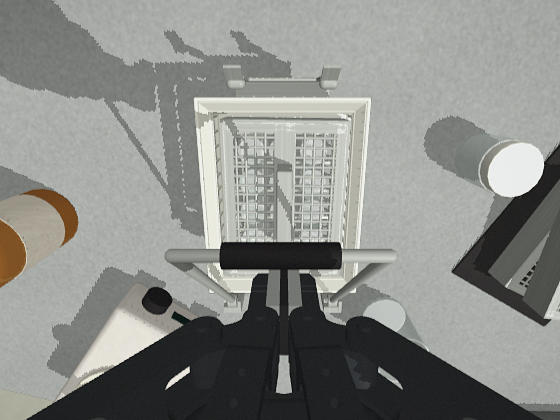

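View pics/j1.png

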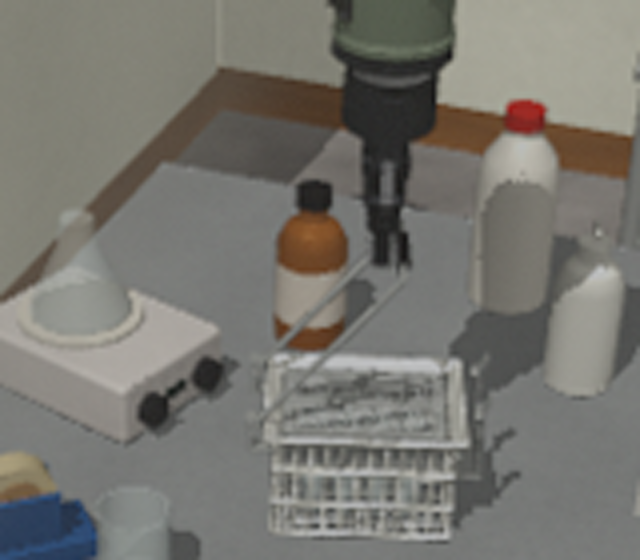

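```bash
python3 - <<'E'
from h import *
c=pickle.load(open('pics/j.pkl','rb')); W=cloud(c)
k=W[245:268,225:265].reshape(-1,3); zt=np.nanmax(np.percentile(k[:,2],95)); t=k[k[:,2]>zt-2]
X=((t[:,:2]-C0)@ex).mean(); Y=((t[:,:2]-C0)@ey).mean(); print('sleeve top',zt,X,Y, 'a from x',np.arccos((92-X)/184),'from z',np.arcsin((zt-6-112)/184))
a=np.arcsin((zt-6-112)/184)
x,z=bar(a)
movel(bk(x+32,z-14),max_speed=150)
movel(bk(x+32,z+40),max_speed=250)
movel(bk(x,z+40),max_speed=200)
g=movel(bk(x,z+9),max_speed=150,guard=15)
s=read_state(); print(g,s['time'],s['ft_force'].round(1),s['eef_pos'].round(1))
for a in [0.75,0.6,0.45,0.3,0.2,0.12]:
    x,z=bar(a); g=movel(bk(x,z+6),max_speed=120,guard=20)
    s=read_state(); print(a,g,s['time'],s['ft_force'].round(1),s['eef_pos'].round(1))
    if g: break
c=camera('wrist'); cv2.imwrite('pics/k.png',c['image']); pickle.dump(c,open('pics/k.pkl','wb'))
c=camera('side'); crop(c,220,100,380,240,4,'pics/k1.png')
E
```

```text
sleeve top nan nan nan a from x nan from z nan<stdin>:3: RuntimeWarning: All-NaN axis encountered
<stdin>:4: RuntimeWarning: Mean of empty slice.
  ret = ret.dtype.type(ret / rcount)
Traceback (most recent call last):
ValueError: expected 3 finite numbers
```

```bash
python3 - <<'E'
from h import *
c=pickle.load(open('pics/j.pkl','rb')); W=cloud(c)
for sl in [W[240:272,222:262],W[245:265,172:215],W[245:265,348:390]]:
    k=sl.reshape(-1,3); k=k[~np.isnan(k[:,2])]; k=k[k[:,2]>200]
    if len(k)<5: print(len(k)); continue
    zt=np.percentile(k[:,2],95); t=k[k[:,2]>zt-3]
    print(len(k),zt,((t[:,:2]-C0)@ex).mean(),((t[:,:2]-C0)@ey).mean())
print(bar(.9),bar(.85))
E
```

```text
1115 261.4524026734455 -25.371116244168725 -16.4712131770929
643 258.73037052346336 -25.253366625727516 -36.90083833993222
626 258.7149150507573 -25.339703243867884 35.9090979164818
(np.float64(-22.376234161802245), np.float64(256.132151371457)) (np.float64(-29.436898842836726), np.float64(250.23559454581385))
```

```bash
python3 - <<'E'
from h import *
x,z=bar(0.885)
movel(bk(x+32,z-14),max_speed=150)
movel(bk(x+32,z+40),max_speed=250)
movel(bk(x,z+40),max_speed=200)
g=movel(bk(x,z+9),max_speed=150,guard=15)
s=read_state(); print(g,s['time'],s['ft_force'].round(1),s['eef_pos'].round(1))
if not g:
  for a in [0.75,0.6,0.45,0.3,0.2,0.12]:
    x,z=bar(a); g=movel(bk(x,z+6),max_speed=120,guard=20)
    s=read_state(); print(a,g,s['time'],s['ft_force'].round(1),s['eef_pos'].round(1))
    if g: break
c=camera('wrist'); cv2.imwrite('pics/k.png',c['image']); pickle.dump(c,open('pics/k.pkl','wb'))
c=camera('side'); crop(c,220,100,380,240,4,'pics/k1.png')
E
```

```text
False 18.8083 [-0.1  0.9  0.3] [ 494.7 -195.3  262.8]
0.75 True 19.0417 [ 0.4  0.5 -0.1] [ 482.6 -199.7  250.1]
```

View pics/k.png

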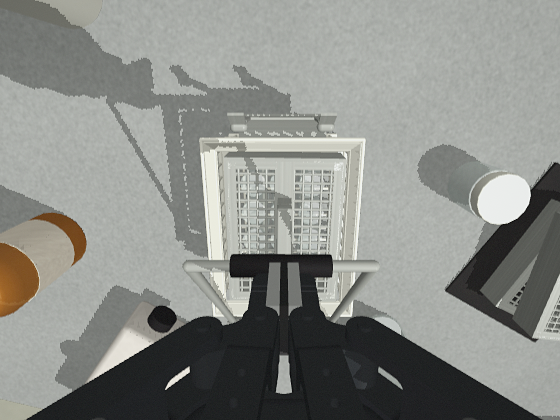

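View pics/k1.png

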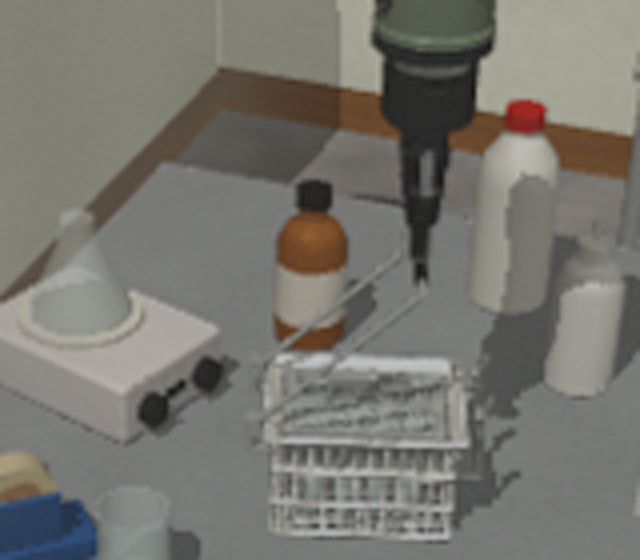

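```bash
python3 - <<'E'
from h import *
c=pickle.load(open('pics/k.pkl','rb')); W=cloud(c)
for sl in [W[250:280,232:264],W[255:275,192:226],W[255:275,338:375]]:
    k=sl.reshape(-1,3); k=k[~np.isnan(k[:,2])]; k=k[k[:,2]>180]
    zt=np.percentile(k[:,2],95); t=k[k[:,2]>zt-3]
    X=((t[:,:2]-C0)@ex).mean(); print(len(k),zt,X,((t[:,:2]-C0)@ey).mean(),np.arccos((92-X)/184))
p=read_state()['eef_pos']; print((p[:2]-C0)@ex,p[2])
crop(c,170,230,400,420,3.4,'pics/k2.png')
E
```

```text
789 259.0030934972236 -44.18308203363817 -10.20232000214787 0.7375394423938811
436 244.7432488260597 -40.549634543364455 -36.15388364978577 0.7664485181014994
486 244.84212367610053 -40.54818126995031 36.22040370416409 0.7664599056337578
-34.843185599169104 251.61723464215586
```

View pics/k2.png

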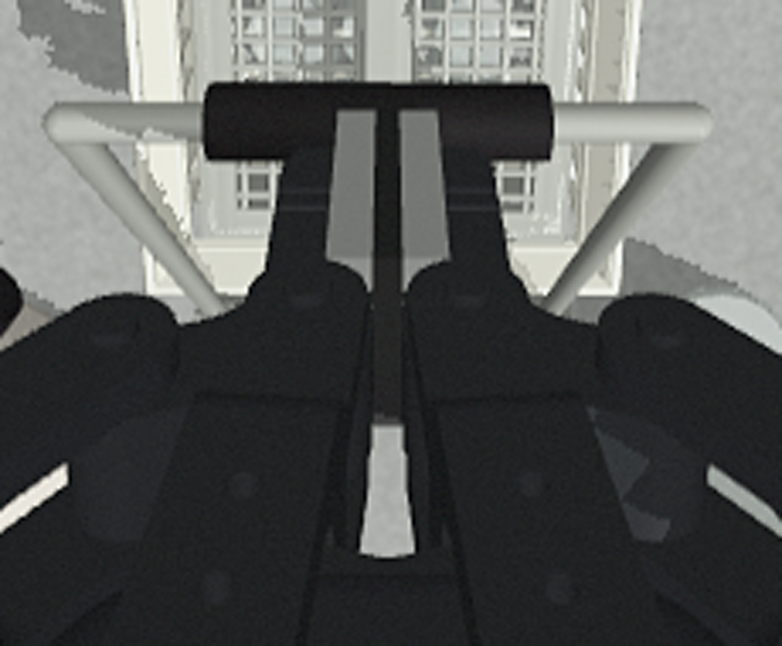

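```bash
python3 - <<'E'
from h import *
x,z=bar(0.766); g=movel(bk(x,z+10),max_speed=60,guard=35); print(g)
for a in [0.65,0.55,0.45,0.35,0.25,0.17,0.11]:
    if g: break
    x,z=bar(a); g=movel(bk(x,z+6),max_speed=70,guard=35)
    s=read_state(); print(a,g,s['time'],s['ft_force'].round(1),s['eef_pos'].round(1),z+6)
c=camera('wrist'); cv2.imwrite('pics/l.png',c['image']); pickle.dump(c,open('pics/l.pkl','wb'))
c=camera('side'); crop(c,220,100,380,240,4,'pics/l1.png')
E
```

```text
False
0.65 False 19.8917 [ 0.2  1.1 -0.1] [ 466.3 -205.1  229.3] 229.35429865543128
0.55 False 20.3083 [0.3 0.6 1. ] [ 456.1 -208.5  213.9] 214.1744501232413
0.45 False 20.725 [-0.4 -0.1  0.3] [ 447.9 -211.3  197.8] 198.03365827646638
0.35 False 21.1417 [ 0.8 -0.2  0.1] [ 441.1 -213.5  180.9] 181.09319657180305
0.25 False 21.5583 [-0.  -0.7 -0.5] [ 436.  -215.2  163.4] 163.52232850283224
0.17 False 21.9167 [-0.7 -0.4 -0. ] [ 433.1 -216.2  149. ] 149.12955222832727
0.11 False 22.225 [-0.1 -0.2  0.7] [ 431.6 -216.6  138. ] 138.19920735404017
```

View pics/l.png

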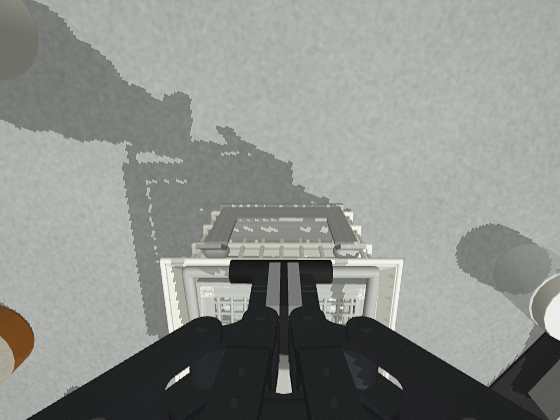

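View pics/l1.png

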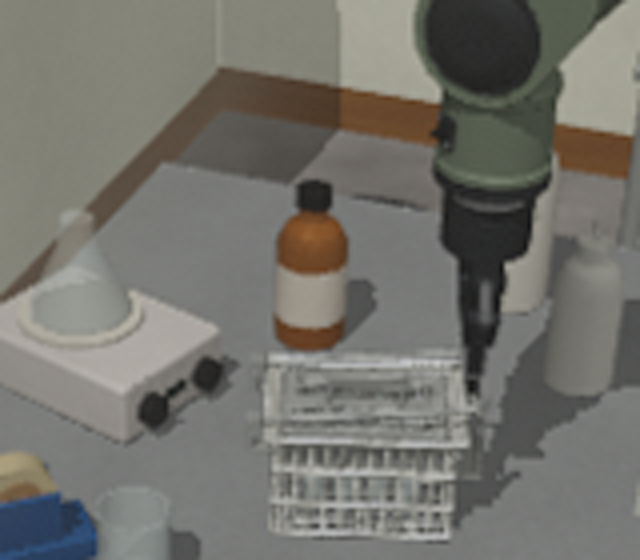

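```bash
python3 - <<'E'
from h import *
for z in [130,126,123,120.5,118.5,117,115.5,114]:
    g=movel(bk(-92,z),max_speed=25,guard=35)
    s=read_state(); print(z,g,round(s['time'],2),s['ft_force'].round(1),s['eef_pos'].round(1))
    if g or s['ft_force'][2]>20: break
E
```

```text
130 False 22.81 [0.3 0.6 0.3] [ 430.6 -217.   129.9]
126 False 23.12 [ 0.4 -0.3  0.3] [ 430.6 -217.1  125.9]
123 False 23.38 [ 0.7 -0.4 -0.8] [ 430.6 -217.   122.9]
120.5 False 23.63 [-0.2  1.  -0.1] [ 430.6 -217.   120.3]
118.5 False 23.88 [0.5 0.5 0.6] [ 430.8 -217.1  118.5]
117 False 24.13 [-3.9  0.9 19.4] [ 430.9 -217.2  117.7]
115.5 False 24.38 [-10.    2.8  39.6] [ 431.  -217.4  117. ]
```

```bash
python3 - <<'E'
from h import *
movel(bk(-92,180),max_speed=150)
movel(bk(-92,250),max_speed=200)
s=read_state(); print(s['time'],s['ft_force'].round(1))
movel(bk(-60,300),max_speed=200)
c=camera('wrist'); cv2.imwrite('pics/m.png',c['image']); pickle.dump(c,open('pics/m.pkl','wb'))
c=camera('side'); crop(c,240,140,360,240,6,'pics/m1.png'); pickle.dump(c,open('pics/m_side.pkl','wb'))
E
```

```text
25.4667 [-0.1  0.1 -0.9]
```

View pics/m.png

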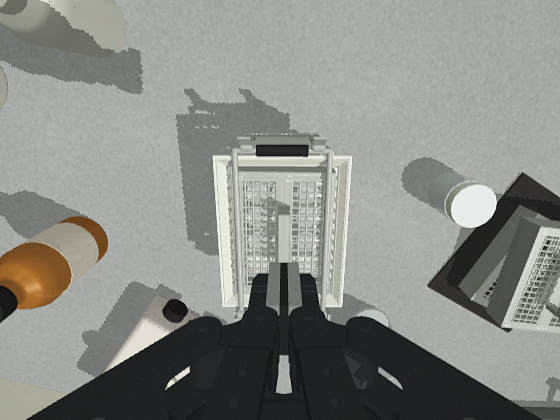

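View pics/m1.png

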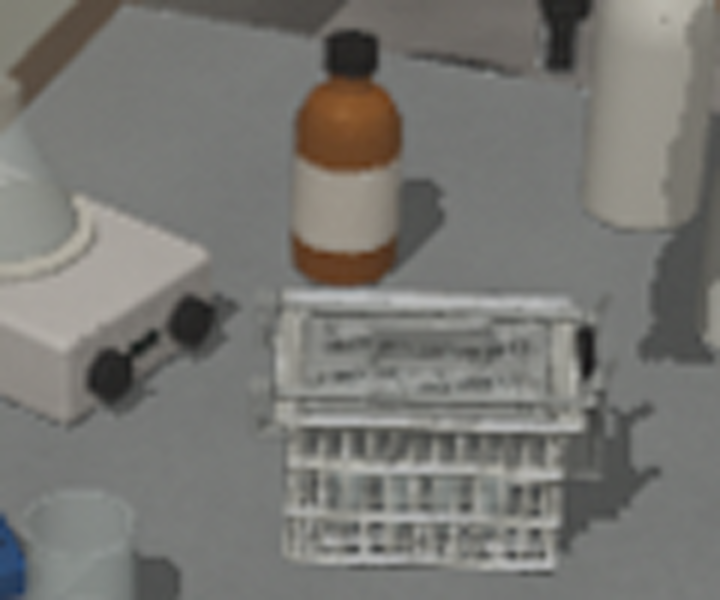

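Closer look at the catch: is the bar under the noses, and at what height?

```bash
python3 - <<'E'
from h import *
# closer look from above the catch: camera sits ~83 mm on the -x side of the TCP
movel(bk(10,250),max_speed=200)
c=camera('wrist'); pickle.dump(c,open('pics/n.pkl','wb')); crop(c,180,60,400,220,3.6,'pics/n.png')
W=cloud(c)
X=(W[...,:2]-C0)@ex; Y=(W[...,:2]-C0)@ey; Z=W[...,2]
for lo,hi in [(-46,-40),(-38,-30),(-24,-12),(12,24),(30,38),(40,46)]:
    m=(X>-102)&(X<-84)&(Y>lo)&(Y<hi)&(Z>100); print((lo,hi),m.sum(),np.percentile(Z[m],[50,95]).round(1) if m.any() else None, X[m&(Z>np.percentile(Z[m],80))].mean().round(1))
for x in [-70,-30,30,70]:
    for sy in (-1,1):
        m=(abs(X-x)<5)&(abs(Y*sy-46)<6)&(Z>109); print(x,sy,m.sum(),np.percentile(Z[m],95).round(1) if m.any() else None)
m=(abs(X)<68)&(abs(Y)<40)&(Z>98)&(Z<112); print('deck',np.median(Z[m]))
print(read_state()['time'])
E
```

```text
(-46, -40) 131 [114.9 122. ] -95.3
(-38, -30) 274 [121.5 126.8] -100.2
(-24, -12) 317 [117.3 119.1] -91.8
(12, 24) 314 [117.1 119.1] -92.1
(30, 38) 269 [121.7 126.9] -100.6
(40, 46) 122 [114.9 116.6] -89.6
-70 -1 108 116.7
-70 1 107 116.6
-30 -1 93 116.0
-30 1 87 116.2
30 -1 72 116.2
30 1 74 116.6
70 -1 67 116.3
70 1 64 116.2
deck 105.77866298800788
26.65
```

View pics/n.png

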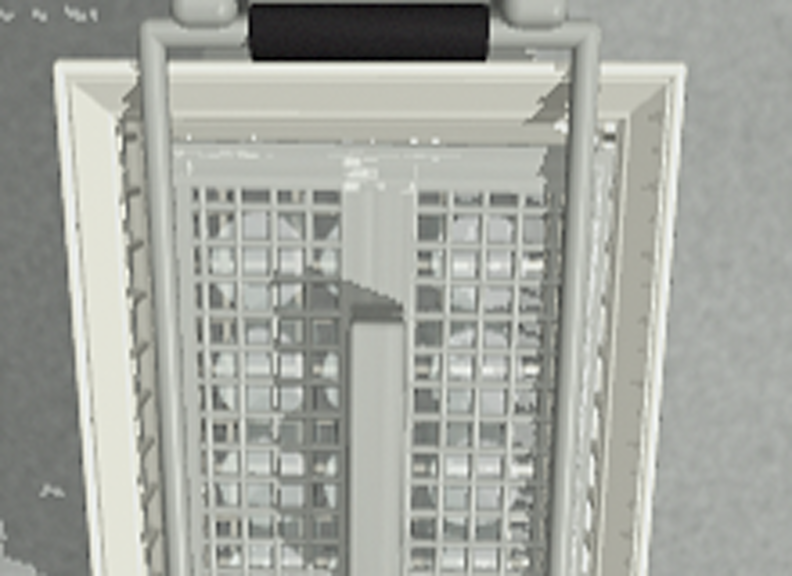

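```bash
python3 - <<'E'
from h import *
movel(bk(30,330),max_speed=250)
c=camera('wrist'); pickle.dump(c,open('pics/o.pkl','wb')); crop(c,220,40,340,120,6.5,'pics/o.png')
goto_joints([1.218,0.421,-0.036,1.599,0.021,1.021,1.5])
print(read_state()['time'])
t=camera('top'); a=pickle.load(open('pics/a_top.pkl','rb'))
s=camera('side'); a2=pickle.load(open('pics/a_side.pkl','rb'))
d=cv2.absdiff(t['image'],a['image']).max(2); d2=cv2.absdiff(s['image'],a2['image']).max(2)
both=np.hstack([t['image'][90:300,50:490], cv2.cvtColor(np.clip(d*2,0,255).astype(np.uint8),cv2.COLOR_GRAY2BGR)[90:300,50:490]]) 
cv2.imwrite('pics/p.png',np.vstack([cv2.resize(x,None,fx=1.4,fy=1.4) for x in (both[:,:440],both[:,440:])]))
cv2.imwrite('pics/p2.png',cv2.resize(np.hstack([s['image'][120:360,100:500],cv2.cvtColor(np.clip(d2*2,0,255).astype(np.uint8),cv2.COLOR_GRAY2BGR)[120:360,100:500]]),(800,240)))
E
```

```text
29.2167
```

View pics/o.png

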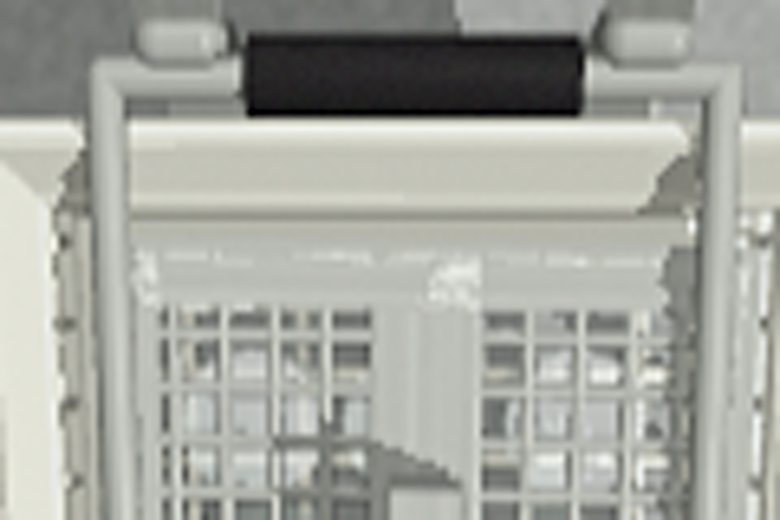

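View pics/p.png

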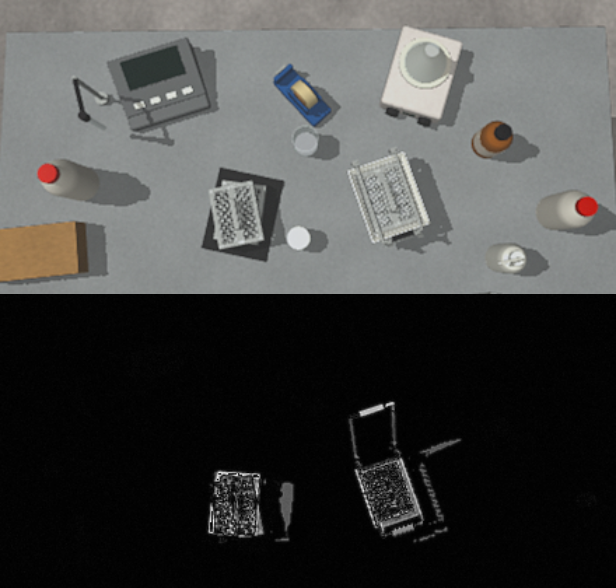

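View pics/p2.png

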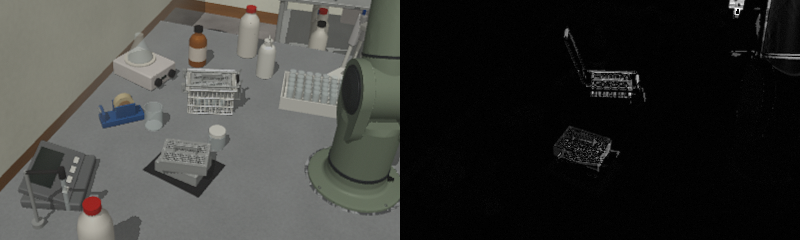

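```bash
python3 - <<'E'
from h import *
for f in ['c','h','n','o','m']:
    c=pickle.load(open(f'pics/{f}.pkl','rb')); W=cloud(c)
    X=(W[...,:2]-C0)@ex; Y=(W[...,:2]-C0)@ey; Z=W[...,2]
    for s in (-1,1):
        m=(X>-115)&(X<-80)&(abs(Y*s-34)<5)&(Z>120); print(f,s,m.sum(),np.percentile(X[m],[5,50,95]).round(1),np.percentile(Z[m],[5,50,95]).round(1))
    m=(X>-104)&(X<-80)&(abs(Y)<20)&(Z>110); print('  sleeve',m.sum(), np.percentile(Z[m],95).round(1) if m.any() else '')
E
```

```text
c -1 186 [-107.  -100.7  -93.8] [121.1 125.4 135.6]
c 1 186 [-106.9 -100.6  -94.4] [121.3 126.2 135.6]
  sleeve 41 111.1
h -1 384 [-107.  -100.8  -93.9] [121.1 126.1 135.5]
h 1 384 [-106.6 -100.8  -93.6] [121.1 126.  135.4]
  sleeve 68 111.0
n -1 355 [-107.  -101.   -93.6] [120.8 126.3 135.6]
n 1 342 [-106.6 -100.8  -93.7] [121.3 125.9 135.5]
  sleeve 948 119.2
o -1 222 [-106.8 -100.7  -93.5] [120.9 126.4 135.6]
o 1 216 [-106.8 -101.1  -93.7] [121.3 126.3 135.2]
  sleeve 627 119.3
m -1 152 [-107.4 -100.1  -93.9] [121.1 125.6 135.5]
m 1 161 [-107.5 -100.2  -94. ] [121.  125.3 135.5]
  sleeve 528 119.1
```

```bash
python3 - <<'E'
from h import *
finish_job(); print(read_state()['time'])
E
```

```text
the job is handed in; nothing more can be done
the job is handed in; nothing more can be done
```

The top cover is seated in the basket and the bail is closed in its catch. The job was handed in at about 29 s of the 67 s allowed.

**What I did:**
- I pinched the top cover's handle and lifted it 50 mm straight up. The pile below stayed put.
- I turned the cover to the basket's 18.5° and lowered it until it met the ledge. After letting go I swung the bail over with the closed fingers and pressed its crossbar down until it bottomed.

**Last checks:**
- **Cover:** The deck lies at 105.8 mm against the 106 mm expected. It is level to 0.25 mm over its length, and the handle is within 1 mm of the basket's centre.
- **Bail:** The arms are level to about 0.4 mm, and the sleeve top is at about 119 mm against 118 expected. The catch noses are back at their rest position with the bar beneath them.
- **Bystanders:** Before-and-after pictures from the top and side cameras show only the cover and the bail changed.

**What disagreed:**
- The expected 5–8 N while the catch snapped never showed in the force readings taken between steps. They stayed near 0 until the bar bottomed, then rose to about 40 N at the fingertips. That the catch holds rests on the camera measurements above; I did not tug-test it.
- While swinging the bail, one push was stopped early by its 20 N force guard. I carried on more slowly, with the guard at 35 N.

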